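# Unlock the glaze chest

## Task

Open the combination bolt on the wooden chest: first turn the left dial to 5, then the right dial to 2, then draw the steel bolt by its upright tab towards the front of the chest until it rests against its stop studs, and leave it there. The dials have slipped on their spindles, so the true spot lies up to half a number before or past the mark: turn slowly there, feel for the sprung bolt jumping back, and stop turning that dial at once instead of forcing it against the pin that has dropped in. Bring the bolt gently against its studs, and leave the bowl, jar and wooden rib on the chest where they are.

Things in the scene. Friction and masses are not known exactly. Their poses are not given: they have to be found in the camera images.
- chest: Fixed wooden chest 310 x 420 mm, flat top at z 100 mm. Origin: underside, below the middle between the dials; x points away from its front (robot's side), y to the left seen from the front, z up. On top a grey steel lock case, x -50 to +75, y -95 to +95 mm, its top 130 mm over the table; behind it a steel keeper arch (x 88 to 106 mm) holds the bolt's tongue.
- left_grip (a point): Middle of the left dial's grip bar, on its upright axis, at chest (0, +47, 149.5) mm. The dial is a black disc 42 mm across, 5 mm thick, on the case top, with an upright bar 42 long x 12 thick x 30 mm tall across its middle (foot 134.5, top 164.5 mm over the table). This point's x axis runs along the bar to its pointer end (white line), z up.
- right_grip (a point): The same for the right dial, at chest (0, -47, 149.5) mm.
- left_dial (a joint): Left dial, rad, 0 to 4.887, growing clockwise from above. Number n (n white dots on the case; 0 a long line) is n x 0.698; at 0 the pointer stands 140 degrees counter-clockwise of chest x. 5 is 3.49; the slot's true centre is up to 0.34 to either side, and leaves about 0.1 rad of play once the pin is in. Starts 2.35 to 2.85. Friction 0.05 N m; stays where left.
- right_dial (a joint): Right dial, the same. Number 2 is 1.396; the slot's true centre is up to 0.34 rad to either side. Starts 2.05 to 2.5. It can be felt only once the left dial is right, as its pin starts 8 mm clear of its wheel.
- bolt (a joint): Draw of the bolt, m, along chest -x; 0 locked. A 6 N spring (0.2 N/mm, slack at 0.030) draws it; sliding friction 1.2 N. Left pin rests on the left wheel at 0; left dial right: it jumps to 0.008, where the right pin meets the right wheel; right dial right: it jumps to about 0.02, free (at a slot's mouth it first sinks 1 to 3 mm: turn on). Fully drawn at 0.032; stays where left.
- bolt_tab (a point): Middle of the bolt's upright steel tab, 8 mm thick (chest x), 60 wide (chest y), from 4 to 50 mm over the chest top; the point is 34 mm over it. At draw 0 it stands at chest x -94 mm, 40 mm clear of the case, joined to it by a flat bar 26 mm wide, its top 12 mm over the chest top. Axes as the chest's.
- stop: Two fixed upright steel studs, 8 mm thick, 16 mm tall, at chest (-134, +-24) mm on the chest top, which end the bolt's travel. Origin midway between their feet.
- left_pin: Steel pin of the bolt, 4 mm thick, hidden in the case, that presses on the left dial's wheel (radius 24 mm) and drops into its slot. Origin near its nose.
- right_pin: The same for the right dial.
- small_bowl: Bystander on the chest: blue bowl, 72 mm across, 40 mm high. Origin under its centre.
- glaze_jar: Bystander on the chest: brown glass jar, 42 mm across, 55 mm high. Origin under its centre.
- wood_rib: Bystander on the chest: dark wooden rib, 90 x 45 x 6 mm. Origin under its centre.

How it is judged:
By the outcome, as a careful person would: the job done as asked, in the order asked, and still so for the second after the job is handed in, with the robot touching nothing.
It also fails if it takes over 67 s, if anything falls off the work surface, if the arm or the gripper's body presses on something with over 40 N, if the wrist force passes 120 N, or if a joint passes its speed limit or range.

## Robot

A 6-joint arm with a two-finger parallel gripper is mounted at the origin on the work surface. World frame = base frame: x ahead of the robot, y to its left, z up, the work surface at z = 0. Lengths are in m, angles in rad, forces in N, time in s.
With the tool pointing down it reaches from about 0.375 to 0.975 m from the base axis. Payload 3.8 kg.
Tool frame: the origin (TCP) lies at the very end of the fingers, on their centre line; the grasp point (between the pads) lies 19 mm behind it; z points along the fingers, y is the line along which they close (so a half turn about z gives the same grasp; the last joint's range is limited). The gripper opens to 85 mm and grips with 20 to 120 N. Pads are 22 mm wide; open, the fingers measure 114 mm over their backs; the gripper's body (76 mm by 85 mm) begins 54 mm behind the grasp point. The pads swing forward as they close: fully open they stand 13 mm farther back than shut.
Start: joints at [1.284, 0.264, 1.604, -0, 1.274, -0.037], TCP at [0.167, 0.654, 0.231] pointing down, gripper open.
Joint ranges: [-2.63, 2.63], [-0.94, 2.18], [0.31, 2.57], [-1.31, 4.45], [0, 2.66], [-2.55, 2.55]. Speed limits (rad/s): [2.57, 2.57, 3.14, 3.14, 3.14, 3.14].

## Interface

Orientations are given as a rotation vector (axis times angle).
In Python, from workcell import read_state, read_camera, calibration, finish_job gives the robot as it stands.
- The arm moves only by the tool step_arm, never from a script. Its argument "commands" is a list of rows, each an object of numbers: "fingers": the gripper's target within -1 to 1 (shut at 1, half-way at 0, fully open at -1); "dx", "dy", "dz": the shift along the tool's x, y, z in m; "roll": the turn about the tool's z in degrees. In form: [{"fingers": .., "dx": .., "dy": .., "dz": .., "roll": ..}, ...]. A call has 1 to 8 rows; each row is the pose to reach, as a shift and turn from the pose commanded when the call began, along the tool's axes at that moment; what a row does not reach only later rows make up. A row lasts 1/8 s, in which the tool goes at most 62.5 mm and 10.7 degrees, less where a joint would pass 70% of its speed; a pose out of reach is approached as far as the arm can. A call with a gripper value outside its range is refused whole. The fingers move at their own pace and stop on an object; "squeeze" is the grip in N (left out, the last holds). Time passes only in rows, so rows that repeat a pose let the fingers close. It gives the time, the measured TCP pose, the force, the opening and the grip force at its end, in the units of the state.
- read_state(): the state, without advancing time (a new reading comes with each control period).
- read_camera(name): name is "side" or "top"; returns (picture, depth): 420x560x3 uint8, blue, green, red; 420x560 float32, m along the optical axis (not along the pixel's ray), 0 where there is no reading.
- calibration(name): a dict with "intrinsics" (3x3 intrinsics, pixels), "k1" (the pictures are not rectified: a ray, as slopes to the right and down, at radius r is drawn at 1 + k1 r^2 times it, then the intrinsics apply), "world_to_cam" (4x4, takes a point from world to camera coordinates). Camera axes: x right, y up, looking along -z (the intrinsics and any distortion apply to the point x, -y, -z); pixel columns grow to the right and rows downward; lengths in m; the calibration is good to about 2 mm. A picture is of the moment at which its call begins. calibration takes no time and is no camera call.
- finish_job(): hands the job in; it is judged then, once.
The state is a dict: "time": time; "q": joint angles; "joint_vel": joint speeds; "joint_torque": joint torques, N m; "tool_pos": TCP position; "tcp_rot": TCP orientation; "wrist_force": force on the tool from outside, world axes, zero at the start; "torque": the same for the moment, N m; "width": opening from 0.0 (shut) to 1.0 (fully open); "grip_force": force on a finger pad.
Only numpy, scipy, OpenCV 4.12 (cv2) and the standard library are available. Lean on these libraries where they do the work, as an engineer would, in place of code of your own. Each camera call takes 0.05 s, during which the arm holds its last target. There are 200 camera calls.

## Working session

There is one attempt and no reset: what is moved stays moved. The work goes in short steps, Python scripts to look and compute and a tool call to move; the robot and the scene stay as the last step left them, time stands still between calls to the robot, and variables do not carry over. Pictures are saved under pics/ and viewed, at most 10 in all, crops included, and the job is handed in when it is done.

Besides the shell and the picture viewer there is one more tool, called as a command line: name --argument value ..., lists and objects as JSON in quotes. step_arm: Moves the arm, as the interface text tells. Its arguments: {"type":"object","properties":{"commands":{"type":"array","items":{"type":"object","properties":{"fingers":{"type":"number"},"dx":{"type":"number"},"dy":{"type":"number"},"dz":{"type":"number"},"roll":{"type":"number"}}}},"squeeze":{"type":"number"}},"required":["commands"]}

```bash
mkdir -p pics
cat > h.py <<'E'
import numpy as np, cv2
from workcell import *
def ray(name,u,v):
    c=calibration(name);K=np.array(c["intrinsics"]);T=np.array(c["world_to_cam"])
    p=np.array([(u-K[0,2])/K[0,0],(v-K[1,2])/K[1,1]]);q=p.copy()
    for _ in range(20): q=p/(1+c["k1"]*(q@q))
    R=T[:3,:3];o=-R.T@T[:3,3];d=R.T@np.array([q[0],-q[1],-1]);return o,d
def onz(name,u,v,z):
    o,d=ray(name,u,v);return o+d*(z-o[2])/d[2]
def proj(name,P):
    c=calibration(name);K=np.array(c["intrinsics"]);T=np.array(c["world_to_cam"])
    p=T[:3,:3]@np.array(P)+T[:3,3];q=np.array([p[0],-p[1]])/-p[2];q=q*(1+c["k1"]*(q@q))
    return K[0,0]*q[0]+K[0,2],K[1,1]*q[1]+K[1,2]
E
python3 - <<'E'
from h import *
for n in("top","side"):
    im,d=read_camera(n);cv2.imwrite(f"pics/{n}0.png",im);np.save(n+"0.npy",d)
    o,_=ray(n,0,0);print(n,o.round(3),onz(n,280,210,.1).round(3))
s=read_state();print(s)
E
```

```text
top [0.489 0.024 0.795] [0.613 0.041 0.1  ]
side [0.233 0.401 0.588] [0.62  0.023 0.1  ]
{'time': 0.1, 'q': array([ 1.28408669e+00,  2.64735667e-01,  1.60526135e+00,  3.89378544e-05,
        1.27372531e+00, -3.68821283e-02]), 'joint_vel': array([-2.12466636e-04,  3.59752233e-05, -5.42778175e-03,  1.46267361e-03,
       -1.03020489e-03,  1.98463715e-03]), 'joint_torque': array([ 9.34107775e-04, -5.16698885e+01, -3.68590879e+01,  1.19528912e-05,
        6.19058905e-03, -5.76009853e-06]), 'tool_pos': array([0.16666976, 0.65339699, 0.23003464]), 'tcp_rot': array([-0.39137867, -3.11673388,  0.00329178]), 'wrist_force': array([-0.0382856 , -0.7298676 , -0.16333754]), 'torque': array([ 0.01960243, -0.04036005,  0.03058357]), 'grip_force': 0.0, 'width': 0.9989457687016341}
```

View pics/top0.png

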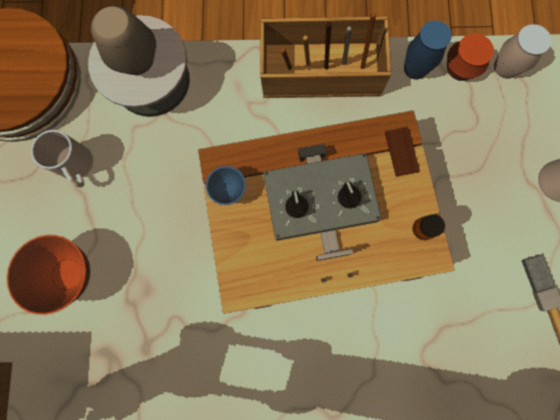

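View pics/side0.png

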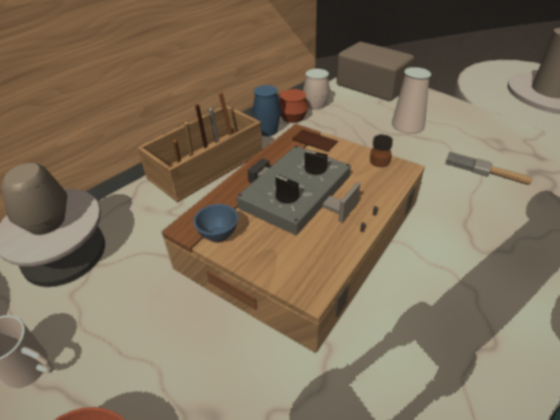

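The top view shows the chest with its case at about (266–380, 155–238), the dials at (298,203) and (349,194), the tab at (335,254) and the studs at (324,280) and (350,274). The side view shows the dials at (288,190) and (316,162), and the tab at (350,202). I'll measure the case and bars using depth.

```bash
cat >> h.py <<'E'
def cloud(name,d):
    c=calibration(name);K=np.array(c["intrinsics"]);T=np.array(c["world_to_cam"])
    v,u=np.mgrid[:420,:560];pts=np.stack([u,v],-1).reshape(-1,1,2).astype(float)
    q=cv2.undistortPoints(pts,K,np.array([c["k1"],0,0,0,0]))[:,0]
    P=np.stack([q[:,0],-q[:,1],-np.ones(len(q))],1)*d.reshape(-1,1)
    W=(P-T[:3,3])@T[:3,:3];W[d.ravel()==0]=np.nan
    return W.reshape(420,560,3)
E
python3 - <<'E'
from h import *
W=cloud("top",np.load("top0.npy"));im=cv2.imread("pics/top0.png")
m=np.zeros((420,560),bool);m[145:245,255:390]=1
print(np.nanmedian(W[220:230,285:300,2]))
c=W[m&(abs(W[...,2]-.13)<.006)]
mk=(m&(abs(W[...,2]-.13)<.007)).astype(np.uint8)
cs=max(cv2.findContours(mk,0,2)[0],key=cv2.contourArea)[:,0]
r=cv2.minAreaRect((np.array([W[y,x,:2] for x,y in cs])*1000).astype(np.float32));print("case",r)
for lab,(u,v) in dict(L=(298,203),R=(349,194)).items():
    mm=np.zeros_like(m);mm[v-25:v+20,u-22:u+22]=1
    p=W[mm&(W[...,2]>.152)][:,:2]*1000
    print(lab,len(p),p.mean(0),cv2.minAreaRect(p.astype(np.float32)))
    g=cv2.resize(im[v-30:v+25,u-30:u+30],None,fx=6,fy=6,interpolation=cv2.INTER_CUBIC);cv2.imwrite(f"pics/{lab}.png",g)
# chest corners
for uv in((199,150),(415,112),(453,271),(222,312)):print(onz("top",*uv,.1).round(4))
mm=np.zeros_like(m);mm[242:268,305:365]=1
p=W[mm&(W[...,2]>.135)][:,:2]*1000;print("tab",len(p),cv2.minAreaRect(p.astype(np.float32)))
a=cv2.imread("pics/L.png");b=cv2.imread("pics/R.png");cv2.imwrite("pics/LR.png",np.hstack([a,b]))
E
```

```text
0.13045255344736187
case ((634.8989868164062, -32.84342956542969), (125.3214111328125, 189.78131103515625), 9.992133140563965)
L 184 [613.21304002  11.27180364] ((614.1878662109375, 11.27591323852539), (41.90401077270508, 11.820443153381348), 10.291356086730957)
R 213 [629.58839508 -80.33313732] ((630.8297729492188, -81.22396850585938), (42.289005279541016, 12.676056861877441), 22.577451705932617)
[0.7305 0.1947 0.1   ]
[ 0.8009 -0.2176  0.1   ]
[ 0.4999 -0.2661  0.1   ]
[0.4309 0.145  0.1   ]
tab 183 ((528.9772338867188, -51.38117599487305), (8.011903762817383, 59.81389617919922), 10.07691478729248)
```

View pics/LR.png

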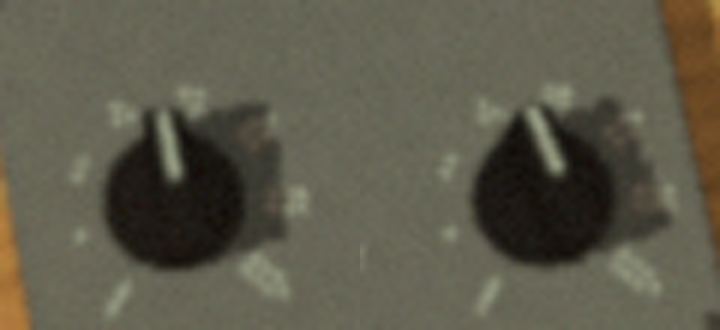

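Everything agrees. The chest origin is near (0.6226, -0.0350) with yaw 10°. The left bar points to world 10.3° (2.44 rad) and the right bar to 22.6° (2.225 rad). I'm moving above the left dial.

step_arm --commands '[{"dz":-0.04,"dx":-0.05,"dy":-0.04,"fingers":-0.2},{"dz":-0.04,"dx":-0.59,"dy":-0.51,"roll":-24.6},{"dz":-0.04,"dx":-0.59,"dy":-0.51,"roll":-24.6},{"dz":-0.04,"dx":-0.59,"dy":-0.51,"roll":-24.6},{"dz":-0.04,"dx":-0.59,"dy":-0.51,"roll":-24.6},{"dz":-0.04,"dx":-0.59,"dy":-0.51,"roll":-24.6},{"dz":-0.04,"dx":-0.59,"dy":-0.51,"roll":-24.6},{"dz":-0.04,"dx":-0.59,"dy":-0.51,"roll":-24.6}]' --squeeze 40

```text
invalid input
```

```bash
cat > go.py <<'E'
# go.py x y z heading(tool y, deg): shift in tool axes from the present pose
import sys;from h import *
from scipy.spatial.transform import Rotation as Ro
x,y,z,h=map(float,sys.argv[1:5]);s=read_state();R=Ro.from_rotvec(s["tcp_rot"]).as_matrix()
hd=np.degrees(np.arctan2(R[1,1],R[0,1]))
print("t",round(s["time"],2),"pos",s["tool_pos"].round(4),"head",hd.round(2),"tz",R[:,2].round(3),"q6",s["q"][5].round(2))
print("d",(R.T@(np.array([x,y,z])-s["tool_pos"])).round(4),"roll",((hd-h+180)%360-180).round(2),"F",s["wrist_force"].round(1),"T",s["torque"].round(2),"w",round(s["width"],3),round(s["grip_force"],1))
E
python3 go.py .6144 .0113 .23 100.3
```

```text
t 0.1 pos [0.1667 0.6534 0.23  ] head 75.69 tz [-0.001 -0.002 -1.   ] q6 -0.04
d [-0.5926 -0.5115  0.0011] roll -24.61 F [-0.  -0.7 -0.2] T [ 0.02 -0.04  0.03] w 0.999 0.0
```

step_arm --commands '[{"fingers":-0.2,"dx":-0.05,"dy":-0.04,"dz":-0.04,"roll":0},{"fingers":-0.2,"dx":-0.59,"dy":-0.51,"dz":-0.04,"roll":-24.6},{"fingers":-0.2,"dx":-0.59,"dy":-0.51,"dz":-0.04,"roll":-24.6},{"fingers":-0.2,"dx":-0.59,"dy":-0.51,"dz":-0.04,"roll":-24.6},{"fingers":-0.2,"dx":-0.59,"dy":-0.51,"dz":-0.04,"roll":-24.6},{"fingers":-0.2,"dx":-0.59,"dy":-0.51,"dz":-0.04,"roll":-24.6},{"fingers":-0.2,"dx":-0.59,"dy":-0.51,"dz":-0.04,"roll":-24.6},{"fingers":-0.2,"dx":-0.59,"dy":-0.51,"dz":-0.04,"roll":-24.6}]' --squeeze 40

```text
time: 1.1
tool_pos: [0.4476, 0.2513, 0.2683]
tcp_rot: [0.282, -3.129, -0.0]
wrist_force: [1.2, 1.1, -0.2]
width: 0.596
grip_force: 0.0
```

step_arm --commands '[{"fingers":-0.2,"dx":0,"dy":0,"dz":0,"roll":0},{"fingers":-0.2,"dx":0,"dy":0,"dz":0,"roll":0}]'

```text
time: 1.35
tool_pos: [0.4467, 0.2531, 0.2681]
tcp_rot: [0.28, -3.128, -0.001]
wrist_force: [-0.1, 0.3, -1.2]
width: 0.599
grip_force: 0.0
```

```bash
python3 go.py .6144 .0113 .18 100.3
```

```text
t 1.35 pos [0.4467 0.2531 0.2681] head 100.21 tz [-0.001  0.    -1.   ] q6 -1.28
d [-0.1223 -0.2677  0.0878] roll -0.09 F [-0.1  0.3 -1.2] T [-0.03  0.02 -0.01] w 0.599 0.0
```

step_arm --commands '[{"fingers":-0.2,"dx":-0.122,"dy":-0.268,"dz":0.03,"roll":0},{"fingers":-0.2,"dx":-0.122,"dy":-0.268,"dz":0.03,"roll":0},{"fingers":-0.2,"dx":-0.122,"dy":-0.268,"dz":0.03,"roll":0},{"fingers":-0.2,"dx":-0.122,"dy":-0.268,"dz":0.03,"roll":0},{"fingers":-0.2,"dx":-0.122,"dy":-0.268,"dz":0.03,"roll":0},{"fingers":-0.2,"dx":-0.122,"dy":-0.268,"dz":0.07,"roll":0},{"fingers":-0.2,"dx":-0.122,"dy":-0.268,"dz":0.07,"roll":0}]'

```text
time: 2.22
tool_pos: [0.6119, 0.013, 0.1942]
tcp_rot: [0.283, -3.12, -0.002]
wrist_force: [-1.2, 0.4, -0.6]
width: 0.6
grip_force: 0.0
```

```bash
python3 go.py .6144 .0113 .139 100.3
python3 - <<'E'
from h import *
ims=[read_camera(n)[0] for n in("top","side")]
cv2.imwrite("pics/both1.png",cv2.resize(np.hstack([i[60:340,150:490] for i in ims]),None,fx=1.15,fy=1.15))
E
```

```text
t 2.23 pos [0.6119 0.013  0.1942] head 100.38 tz [-0.009  0.001 -1.   ] q6 -1.77
d [-0.0026 -0.0022  0.0552] roll 0.08 F [-1.2  0.4 -0.6] T [0.01 0.03 0.02] w 0.6 0.0
```

View pics/both1.png

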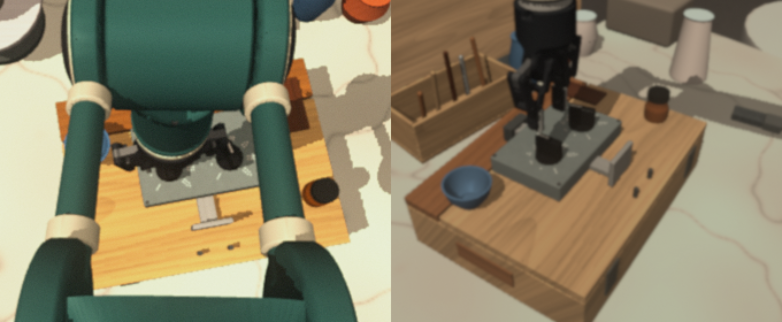

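The picture shows the open fingers straddling the left dial, with the tab visible in both views (top at about (210,220), side at about (620,165)). I'll descend and grip.

step_arm --commands '[{"fingers":-0.2,"dx":0,"dy":0,"dz":0.03,"roll":0},{"fingers":-0.2,"dx":-0.001,"dy":0,"dz":0.055,"roll":0},{"fingers":-0.2,"dx":-0.001,"dy":0,"dz":0.055,"roll":0},{"fingers":-0.2,"dx":-0.001,"dy":0,"dz":0.055,"roll":0}]'

```text
time: 2.82
tool_pos: [0.6171, 0.0123, 0.1459]
tcp_rot: [-0.283, 3.126, -0.0]
wrist_force: [0.7, 0.2, -0.1]
width: 0.598
grip_force: 0.0
```

```bash
python3 go.py .6144 .0113 .139 100.3
cat > tab.py <<'E'
# bolt draw from the tab's position: depth points of the tab along the chest x axis
from h import *
ex=np.array([np.cos(np.radians(10.05)),np.sin(np.radians(10.05))]);ey=np.array([-ex[1],ex[0]]);O=np.array([.6226,-.035])
for n in("top","side"):
    im,d=read_camera(n);W=cloud(n,d);a=(W[...,:2]-O)@ex;b=(W[...,:2]-O)@ey
    m=(abs(b)<.027)&(a>-.136)&(a<-.07)&(W[...,2]>.120)&(W[...,2]<.153)
    if m.sum():print(n,"n",m.sum(),"x med %.1f p5 %.1f p95 %.1f mm"%tuple(1000*np.percentile(a[m],[50,5,95])))
E
python3 tab.py
```

```text
t 2.83 pos [0.6171 0.0123 0.1459] head 100.36 tz [ 0.003  0.    -1.   ] q6 -1.77
d [ 0.0029 -0.0005  0.0068] roll 0.06 F [ 0.7  0.2 -0.1] T [-0.03  0.02  0.06] w 0.598 0.0
top n 171 x med -95.5 p5 -99.0 p95 -91.5 mm
side n 262 x med -99.2 p5 -100.0 p95 -93.1 mm
```

step_arm --commands '[{"fingers":-0.2,"dx":0.002,"dy":0,"dz":0.006,"roll":0},{"fingers":-0.2,"dx":0.002,"dy":0,"dz":0.006,"roll":0},{"fingers":0.8,"dx":0.002,"dy":0,"dz":0.006,"roll":0},{"fingers":0.8,"dx":0.002,"dy":0,"dz":0.006,"roll":0},{"fingers":0.8,"dx":0.002,"dy":0,"dz":0.006,"roll":0},{"fingers":0.8,"dx":0.002,"dy":0,"dz":0.006,"roll":0}]'

```text
time: 3.68
tool_pos: [0.614, 0.0108, 0.1377]
tcp_rot: [-0.282, 3.129, -0.0]
wrist_force: [-0.8, -1.2, 0.5]
width: 0.131
grip_force: 41.8
```

```bash
python3 go.py .6144 .0113 .139 100.3; python3 tab.py
```

```text
t 3.67 pos [0.614  0.0108 0.1377] head 100.28 tz [ 0. -0. -1.] q6 -1.77
d [-0.0005  0.0004 -0.0013] roll -0.02 F [-0.8 -1.2  0.5] T [-0.13  0.01 -0.04] w 0.131 41.8
top n 172 x med -95.6 p5 -99.0 p95 -91.5 mm
side n 256 x med -99.2 p5 -100.0 p95 -93.0 mm
```

Gripped. I'll turn 32° clockwise first, which stays below the earliest slot.

step_arm --commands '[{"fingers":0.8,"dx":0,"dy":0,"dz":0,"roll":5},{"fingers":0.8,"dx":0,"dy":0,"dz":0,"roll":10},{"fingers":0.8,"dx":0,"dy":0,"dz":0,"roll":15},{"fingers":0.8,"dx":0,"dy":0,"dz":0,"roll":20},{"fingers":0.8,"dx":0,"dy":0,"dz":0,"roll":25},{"fingers":0.8,"dx":0,"dy":0,"dz":0,"roll":29},{"fingers":0.8,"dx":0,"dy":0,"dz":0,"roll":32},{"fingers":0.8,"dx":0,"dy":0,"dz":0,"roll":32}]'

```text
time: 4.78
tool_pos: [0.6141, 0.0114, 0.1377]
tcp_rot: [0.591, 3.085, 0.001]
wrist_force: [0.1, 1.2, 0.8]
width: 0.129
grip_force: 41.9
```

```bash
python3 go.py .6144 .0113 .139 68.3; python3 tab.py
```

```text
t 4.78 pos [0.6141 0.0114 0.1377] head 68.31 tz [ 0.  0. -1.] q6 -1.21
d [-0.0003  0.     -0.0013] roll 0.01 F [0.1 1.2 0.8] T [ 0.08  0.02 -0.11] w 0.129 41.9
top n 170 x med -95.8 p5 -99.3 p95 -91.8 mm
side n 256 x med -99.5 p5 -100.3 p95 -93.4 mm
```

step_arm --commands '[{"fingers":0.8,"dx":0,"dy":0,"dz":0,"roll":1},{"fingers":0.8,"dx":0,"dy":0,"dz":0,"roll":2},{"fingers":0.8,"dx":0,"dy":0,"dz":0,"roll":3},{"fingers":0.8,"dx":0,"dy":0,"dz":0,"roll":4}]'

```text
time: 5.38
tool_pos: [0.6141, 0.0114, 0.1377]
tcp_rot: [0.701, 3.062, 0.001]
wrist_force: [0.4, 2.6, 2.0]
width: 0.132
grip_force: 42.0
```

```bash
python3 go.py .6144 .0113 .139 64.3; python3 tab.py
```

```text
t 5.38 pos [0.6141 0.0114 0.1377] head 64.22 tz [ 0.     0.001 -1.   ] q6 -1.14
d [-0.0003  0.     -0.0013] roll -0.08 F [0.4 2.6 2. ] T [ 0.5  -0.08 -0.01] w 0.132 42.0
top n 168 x med -96.5 p5 -99.9 p95 -92.5 mm
side n 261 x med -100.2 p5 -101.0 p95 -94.0 mm
```

The bolt has sunk by about 0.9 mm, so this is the slot's mouth. I'll go on more finely.

step_arm --commands '[{"fingers":0.8,"dx":0,"dy":0,"dz":0,"roll":1},{"fingers":0.8,"dx":0,"dy":0,"dz":0,"roll":2},{"fingers":0.8,"dx":0,"dy":0,"dz":0,"roll":2}]'

```text
time: 5.85
tool_pos: [0.6141, 0.0114, 0.1377]
tcp_rot: [0.753, 3.05, 0.001]
wrist_force: [0.7, 4.8, 2.1]
width: 0.131
grip_force: 42.1
```

```bash
python3 go.py .6144 .0113 .139 62.3; python3 tab.py
```

```text
t 5.85 pos [0.6141 0.0114 0.1377] head 62.25 tz [ 0.     0.001 -1.   ] q6 -1.11
d [-0.0003  0.     -0.0013] roll -0.05 F [0.7 4.8 2.1] T [ 0.79 -0.13 -0.11] w 0.131 42.1
top n 169 x med -97.8 p5 -101.2 p95 -93.7 mm
side n 256 x med -101.5 p5 -102.3 p95 -95.1 mm
```

step_arm --commands '[{"fingers":0.8,"dx":0,"dy":0,"dz":0,"roll":1},{"fingers":0.8,"dx":0,"dy":0,"dz":0,"roll":2},{"fingers":0.8,"dx":0,"dy":0,"dz":0,"roll":2}]'

```text
time: 6.32
tool_pos: [0.6141, 0.0115, 0.1377]
tcp_rot: [0.806, 3.036, 0.001]
wrist_force: [1.7, 5.6, 2.6]
width: 0.131
grip_force: 42.1
```

```bash
python3 go.py .6144 .0113 .139 60.3; python3 tab.py
```

```text
t 6.33 pos [0.6141 0.0115 0.1377] head 60.26 tz [ 0.001  0.001 -1.   ] q6 -1.07
d [-0.0003 -0.     -0.0013] roll -0.04 F [1.7 5.6 2.6] T [ 0.8  -0.18 -0.1 ] w 0.131 42.1
top n 168 x med -99.9 p5 -103.4 p95 -96.0 mm
side n 261 x med -103.9 p5 -104.7 p95 -97.7 mm
```

step_arm --commands '[{"fingers":0.8,"dx":0,"dy":0,"dz":0,"roll":0.5},{"fingers":0.8,"dx":0,"dy":0,"dz":0,"roll":1}]'

```text
time: 6.68
tool_pos: [0.6141, 0.0115, 0.1377]
tcp_rot: [0.832, 3.029, 0.001]
wrist_force: [0.1, 5.5, 2.0]
width: 0.129
grip_force: 42.0
```

```bash
python3 go.py .6144 .0113 .139 59.3; python3 tab.py
```

```text
t 6.67 pos [0.6141 0.0115 0.1377] head 59.27 tz [ 0.     0.001 -1.   ] q6 -1.06
d [-0.0003 -0.     -0.0013] roll -0.03 F [0.1 5.5 2. ] T [ 0.9  -0.21  0.02] w 0.129 42.0
top n 165 x med -102.9 p5 -106.6 p95 -99.1 mm
side n 263 x med -106.9 p5 -107.7 p95 -100.5 mm
```

```bash
python3 tab.py
```

```text
top n 167 x med -103.0 p5 -106.6 p95 -99.1 mm
side n 259 x med -106.8 p5 -107.7 p95 -100.6 mm
```

step_arm --commands '[{"fingers":0.8,"dx":0,"dy":0,"dz":0,"roll":0.5},{"fingers":0.8,"dx":0,"dy":0,"dz":0,"roll":1}]'

```text
time: 7.12
tool_pos: [0.6142, 0.0115, 0.1377]
tcp_rot: [0.858, 3.022, 0.001]
wrist_force: [1.1, 5.3, 2.7]
width: 0.135
grip_force: 42.0
```

```bash
python3 go.py .6144 .0113 .139 58.3; python3 tab.py
```

```text
t 7.12 pos [0.6142 0.0115 0.1377] head 58.28 tz [ 0.001  0.001 -1.   ] q6 -1.04
d [-0.0003 -0.0001 -0.0013] roll -0.02 F [1.1 5.3 2.7] T [ 0.89 -0.25  0.02] w 0.135 42.0
top n 169 x med -103.0 p5 -106.6 p95 -99.1 mm
side n 254 x med -106.9 p5 -107.6 p95 -100.6 mm
```

The left pin is in: the bolt rests steadily at about 7.5–8 mm on the right wheel. I'll release and move over the right dial.

step_arm --commands '[{"fingers":-0.2,"dx":0,"dy":0,"dz":0,"roll":0},{"fingers":-0.2,"dx":0,"dy":0,"dz":0,"roll":0},{"fingers":-0.2,"dx":0,"dy":0,"dz":0,"roll":0},{"fingers":-0.2,"dx":0,"dy":0,"dz":-0.03,"roll":0},{"fingers":-0.2,"dx":0,"dy":0,"dz":-0.06,"roll":0},{"fingers":-0.2,"dx":0,"dy":0,"dz":-0.06,"roll":10},{"fingers":-0.2,"dx":0,"dy":0,"dz":-0.06,"roll":20},{"fingers":-0.2,"dx":0,"dy":0,"dz":-0.06,"roll":30}]'

```text
time: 8.22
tool_pos: [0.6138, 0.0107, 0.1975]
tcp_rot: [1.619, 2.692, -0.001]
wrist_force: [-0.5, -0.3, -0.6]
width: 0.6
grip_force: 0.0
```

```bash
python3 go.py .6308 -.0813 .198 -67.4
```

```text
t 8.22 pos [0.6138 0.0107 0.1975] head 27.95 tz [-0. -0. -1.] q6 -0.51
d [-0.0893 -0.0281 -0.0004] roll 95.35 F [-0.5 -0.3 -0.6] T [ 0.02 -0.02 -0.01] w 0.6 0.0
```

step_arm --commands '[{"fingers":-0.2,"dx":-0.045,"dy":-0.014,"dz":0,"roll":10},{"fingers":-0.2,"dx":-0.089,"dy":-0.028,"dz":0,"roll":20},{"fingers":-0.2,"dx":-0.089,"dy":-0.028,"dz":0,"roll":30},{"fingers":-0.2,"dx":-0.089,"dy":-0.028,"dz":0,"roll":40},{"fingers":-0.2,"dx":-0.089,"dy":-0.028,"dz":0,"roll":50},{"fingers":-0.2,"dx":-0.089,"dy":-0.028,"dz":0,"roll":60},{"fingers":-0.2,"dx":-0.089,"dy":-0.028,"dz":0,"roll":70},{"fingers":-0.2,"dx":-0.089,"dy":-0.028,"dz":0,"roll":80}]'

```text
time: 9.22
tool_pos: [0.6312, -0.0809, 0.1973]
tcp_rot: [2.971, 1.021, -0.001]
wrist_force: [-0.0, -0.3, 0.5]
width: 0.601
grip_force: 0.0
```

step_arm --commands '[{"fingers":-0.2,"dx":0,"dy":0,"dz":0,"roll":10},{"fingers":-0.2,"dx":0,"dy":0,"dz":0,"roll":15},{"fingers":-0.2,"dx":0,"dy":0,"dz":0,"roll":15},{"fingers":-0.2,"dx":0,"dy":0,"dz":0,"roll":15}]'

```text
time: 9.72
tool_pos: [0.6313, -0.0807, 0.1974]
tcp_rot: [3.076, 0.636, -0.0]
wrist_force: [-0.5, -0.0, 0.4]
width: 0.598
grip_force: 0.0
```

```bash
python3 go.py .6308 -.0813 .138 -67.4
python3 - <<'E'
from h import *
ims=[read_camera(n)[0] for n in("top","side")]
cv2.imwrite("pics/both2.png",cv2.resize(np.hstack([ims[0][140:300,210:410],ims[1][120:280,220:420]]),None,fx=2,fy=2))
E
python3 tab.py
```

```text
t 9.72 pos [ 0.6313 -0.0807  0.1974] head -66.63 tz [-0. -0. -1.] q6 1.0
d [-0.0007  0.0003  0.0594] roll 0.77 F [-0.5 -0.   0.4] T [-0.05 -0.02  0.01] w 0.598 0.0
top n 65 x med -102.8 p5 -106.6 p95 -99.1 mm
side n 255 x med -106.9 p5 -107.6 p95 -100.5 mm
```

View pics/both2.png

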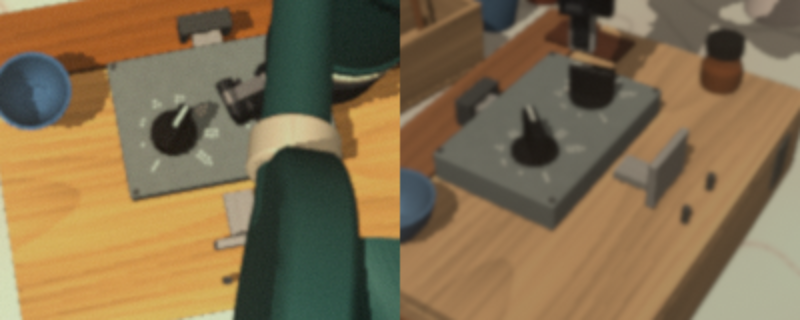

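The left dial's pointer now points to the upper right at (180,115), as turned. The gripper is above the right dial, and the side view sees the tab clearly at (668,165). I'll descend and grip.

step_arm --commands '[{"fingers":-0.2,"dx":-0.001,"dy":0,"dz":0.03,"roll":0.8},{"fingers":-0.2,"dx":-0.001,"dy":0,"dz":0.059,"roll":0.8},{"fingers":-0.2,"dx":-0.001,"dy":0,"dz":0.059,"roll":0.8},{"fingers":-0.2,"dx":-0.001,"dy":0,"dz":0.059,"roll":0.8},{"fingers":0.8,"dx":-0.001,"dy":0,"dz":0.059,"roll":0.8},{"fingers":0.8,"dx":-0.001,"dy":0,"dz":0.059,"roll":0.8},{"fingers":0.8,"dx":-0.001,"dy":0,"dz":0.059,"roll":0.8},{"fingers":0.8,"dx":-0.001,"dy":0,"dz":0.059,"roll":0.8}]'

```text
time: 10.92
tool_pos: [0.6315, -0.0814, 0.1401]
tcp_rot: [3.08, 0.612, 0.004]
wrist_force: [-0.3, -2.2, 6.3]
width: 0.131
grip_force: 42.3
```

```bash
python3 go.py .6308 -.0813 .138 -67.4; python3 tab.py
```

```text
t 10.93 pos [ 0.6315 -0.0814  0.1401] head -67.51 tz [ 0.003 -0.001 -1.   ] q6 1.01
d [-0.0006 -0.0004  0.002 ] roll -0.11 F [-0.3 -2.2  6.3] T [-0.24  0.    0.07] w 0.131 42.3
top n 34 x med -102.8 p5 -106.6 p95 -99.0 mm
side n 258 x med -106.9 p5 -107.6 p95 -100.7 mm
```

step_arm --commands '[{"fingers":0.8,"dx":0,"dy":0,"dz":0,"roll":-4},{"fingers":0.8,"dx":0,"dy":0,"dz":0,"roll":-8},{"fingers":0.8,"dx":0,"dy":0,"dz":0,"roll":-12},{"fingers":0.8,"dx":0,"dy":0,"dz":0,"roll":-16},{"fingers":0.8,"dx":0,"dy":0,"dz":0,"roll":-19},{"fingers":0.8,"dx":0,"dy":0,"dz":0,"roll":-19}]'

```text
time: 11.78
tool_pos: [0.6315, -0.0814, 0.1401]
tcp_rot: [2.936, 1.113, 0.003]
wrist_force: [-1.3, -1.7, 7.0]
width: 0.129
grip_force: 42.3
```

```bash
python3 go.py .6308 -.0813 .138 -48.4; python3 tab.py
```

```text
t 11.78 pos [ 0.6315 -0.0814  0.1401] head -48.49 tz [ 0.002 -0.001 -1.   ] q6 0.68
d [-0.0005 -0.0005  0.0021] roll -0.09 F [-1.3 -1.7  7. ] T [-0.13  0.11  0.05] w 0.129 42.3
top n 34 x med -102.6 p5 -106.6 p95 -99.1 mm
side n 258 x med -106.9 p5 -107.7 p95 -100.5 mm
```

step_arm --commands '[{"fingers":0.8,"dx":0,"dy":0,"dz":0,"roll":-1},{"fingers":0.8,"dx":0,"dy":0,"dz":0,"roll":-2},{"fingers":0.8,"dx":0,"dy":0,"dz":0,"roll":-3},{"fingers":0.8,"dx":0,"dy":0,"dz":0,"roll":-4}]'

```text
time: 12.38
tool_pos: [0.6315, -0.0814, 0.1401]
tcp_rot: [2.896, 1.214, 0.003]
wrist_force: [-0.3, -1.7, 6.1]
width: 0.131
grip_force: 42.3
```

```bash
python3 tab.py
```

```text
top n 34 x med -102.8 p5 -106.6 p95 -99.1 mm
side n 259 x med -106.9 p5 -107.8 p95 -100.8 mm
```

step_arm --commands '[{"fingers":0.8,"dx":0,"dy":0,"dz":0,"roll":-1},{"fingers":0.8,"dx":0,"dy":0,"dz":0,"roll":-2},{"fingers":0.8,"dx":0,"dy":0,"dz":0,"roll":-3},{"fingers":0.8,"dx":0,"dy":0,"dz":0,"roll":-4}]'

```text
time: 12.98
tool_pos: [0.6314, -0.0814, 0.1401]
tcp_rot: [2.852, 1.314, 0.003]
wrist_force: [-1.2, -1.5, 4.9]
width: 0.128
grip_force: 42.3
```

```bash
python3 tab.py
```

```text
top n 35 x med -102.6 p5 -106.6 p95 -99.1 mm
side n 257 x med -106.9 p5 -107.7 p95 -100.6 mm
```

step_arm --commands '[{"fingers":0.8,"dx":0,"dy":0,"dz":0,"roll":-1},{"fingers":0.8,"dx":0,"dy":0,"dz":0,"roll":-2},{"fingers":0.8,"dx":0,"dy":0,"dz":0,"roll":-3},{"fingers":0.8,"dx":0,"dy":0,"dz":0,"roll":-4}]'

```text
time: 13.58
tool_pos: [0.6314, -0.0813, 0.14]
tcp_rot: [2.804, 1.413, 0.003]
wrist_force: [-0.5, -1.2, 5.9]
width: 0.134
grip_force: 42.3
```

```bash
python3 tab.py
```

```text
top n 34 x med -102.8 p5 -106.6 p95 -99.1 mm
side n 258 x med -106.9 p5 -107.6 p95 -100.5 mm
```

step_arm --commands '[{"fingers":0.8,"dx":0,"dy":0,"dz":0,"roll":-1},{"fingers":0.8,"dx":0,"dy":0,"dz":0,"roll":-2},{"fingers":0.8,"dx":0,"dy":0,"dz":0,"roll":-3},{"fingers":0.8,"dx":0,"dy":0,"dz":0,"roll":-4}]'

```text
time: 14.18
tool_pos: [0.6314, -0.0813, 0.14]
tcp_rot: [2.753, 1.51, 0.003]
wrist_force: [-0.4, -0.7, 6.3]
width: 0.136
grip_force: 42.3
```

```bash
python3 tab.py
```

```text
top n 36 x med -102.6 p5 -106.6 p95 -99.1 mm
side n 253 x med -106.9 p5 -107.7 p95 -100.8 mm
```

step_arm --commands '[{"fingers":0.8,"dx":0,"dy":0,"dz":0,"roll":-1},{"fingers":0.8,"dx":0,"dy":0,"dz":0,"roll":-2},{"fingers":0.8,"dx":0,"dy":0,"dz":0,"roll":-3},{"fingers":0.8,"dx":0,"dy":0,"dz":0,"roll":-4}]'

```text
time: 14.78
tool_pos: [0.6314, -0.0813, 0.14]
tcp_rot: [2.698, 1.606, 0.002]
wrist_force: [-0.5, -1.3, 6.3]
width: 0.132
grip_force: 42.3
```

```bash
python3 tab.py
```

```text
top n 36 x med -102.8 p5 -106.9 p95 -99.2 mm
side n 258 x med -107.3 p5 -108.0 p95 -100.8 mm
```

The bolt is sinking slightly (0.3 mm), so this is the mouth. Finer steps now.

step_arm --commands '[{"fingers":0.8,"dx":0,"dy":0,"dz":0,"roll":-1},{"fingers":0.8,"dx":0,"dy":0,"dz":0,"roll":-2},{"fingers":0.8,"dx":0,"dy":0,"dz":0,"roll":-3},{"fingers":0.8,"dx":0,"dy":0,"dz":0,"roll":-3}]'

```text
time: 15.38
tool_pos: [0.6314, -0.0813, 0.1401]
tcp_rot: [2.656, 1.675, 0.002]
wrist_force: [-0.8, -2.6, 6.6]
width: 0.129
grip_force: 42.4
```

```bash
python3 tab.py
```

```text
top n 32 x med -103.7 p5 -107.6 p95 -100.5 mm
side n 255 x med -108.0 p5 -108.8 p95 -101.9 mm
```

step_arm --commands '[{"fingers":0.8,"dx":0,"dy":0,"dz":0,"roll":-1},{"fingers":0.8,"dx":0,"dy":0,"dz":0,"roll":-2},{"fingers":0.8,"dx":0,"dy":0,"dz":0,"roll":-2}]'

```text
time: 15.85
tool_pos: [0.6314, -0.0813, 0.14]
tcp_rot: [2.626, 1.722, 0.002]
wrist_force: [0.2, -1.0, 5.8]
width: 0.134
grip_force: 42.4
```

```bash
python3 tab.py
```

```text
top n 30 x med -104.7 p5 -108.6 p95 -101.2 mm
side n 259 x med -109.1 p5 -109.9 p95 -103.2 mm
```

step_arm --commands '[{"fingers":0.8,"dx":0,"dy":0,"dz":0,"roll":-1},{"fingers":0.8,"dx":0,"dy":0,"dz":0,"roll":-2},{"fingers":0.8,"dx":0,"dy":0,"dz":0,"roll":-2}]'

```text
time: 16.32
tool_pos: [0.6313, -0.0813, 0.14]
tcp_rot: [2.596, 1.767, 0.002]
wrist_force: [-0.9, -1.7, 6.7]
width: 0.133
grip_force: 42.4
```

```bash
python3 tab.py
```

```text
top n 26 x med -109.0 p5 -112.9 p95 -105.5 mm
side n 252 x med -113.9 p5 -114.6 p95 -107.8 mm
```

```bash
python3 tab.py
```

```text
top n 24 x med -109.9 p5 -113.6 p95 -106.5 mm
side n 254 x med -114.6 p5 -115.2 p95 -108.5 mm
```

step_arm --commands '[{"fingers":0.8,"dx":0,"dy":0,"dz":0,"roll":0},{"fingers":0.8,"dx":0,"dy":0,"dz":0,"roll":0},{"fingers":0.8,"dx":0,"dy":0,"dz":0,"roll":0},{"fingers":0.8,"dx":0,"dy":0,"dz":0,"roll":0}]'

```text
time: 17.02
tool_pos: [0.6313, -0.0813, 0.14]
tcp_rot: [2.596, 1.767, 0.002]
wrist_force: [-0.4, -1.6, 6.0]
width: 0.133
grip_force: 42.4
```

```bash
python3 tab.py
```

```text
top n 22 x med -110.2 p5 -114.3 p95 -107.1 mm
side n 255 x med -114.8 p5 -115.7 p95 -108.4 mm
```

step_arm --commands '[{"fingers":0.8,"dx":0,"dy":0,"dz":0,"roll":-0.5},{"fingers":0.8,"dx":0,"dy":0,"dz":0,"roll":-1},{"fingers":0.8,"dx":0,"dy":0,"dz":0,"roll":-1}]'

```text
time: 17.5
tool_pos: [0.6314, -0.0813, 0.14]
tcp_rot: [2.58, 1.789, 0.002]
wrist_force: [-0.5, -1.2, 6.6]
width: 0.13
grip_force: 42.4
```

```bash
python3 tab.py;python3 go.py .6308 -.0813 .138 -48.4
```

```text
top n 17 x med -115.9 p5 -119.5 p95 -112.9 mm
side n 253 x med -121.0 p5 -121.7 p95 -114.7 mm
t 17.6 pos [ 0.6314 -0.0813  0.14  ] head -20.52 tz [ 0.002 -0.001 -1.   ] q6 0.19
d [-0.0002 -0.0006  0.002 ] roll 27.88 F [ 0.2 -1.9  5.9] T [-0.15  0.17  0.01] w 0.133 42.4
```

The bolt jumped to about 21.5 mm and is free. I'll release the dial and go to the tab.

step_arm --commands '[{"fingers":-0.2,"dx":0,"dy":0,"dz":0,"roll":0},{"fingers":-0.2,"dx":0,"dy":0,"dz":0,"roll":0},{"fingers":-0.2,"dx":0,"dy":0,"dz":0,"roll":0},{"fingers":-0.2,"dx":0,"dy":0,"dz":-0.03,"roll":0},{"fingers":-0.2,"dx":0,"dy":0,"dz":-0.06,"roll":0},{"fingers":-0.2,"dx":0,"dy":0,"dz":-0.06,"roll":-10},{"fingers":-0.2,"dx":0,"dy":0,"dz":-0.06,"roll":-20},{"fingers":-0.2,"dx":0,"dy":0,"dz":-0.06,"roll":-30.5}]'

```text
time: 18.6
tool_pos: [0.6303, -0.0808, 0.1983]
tcp_rot: [-2.012, -2.412, 0.0]
wrist_force: [-0.1, -0.4, -0.2]
width: 0.599
grip_force: 0.0
```

```bash
python3 go.py .5079 -.0553 .19 10.05
```

```text
t 18.6 pos [ 0.6303 -0.0808  0.1983] head 10.33 tz [-0.  0. -1.] q6 -0.35
d [ 0.0471 -0.1159  0.0084] roll 0.28 F [-0.1 -0.4 -0.2] T [ 0.05  0.   -0.02] w 0.599 0.0
```

step_arm --commands '[{"fingers":-0.2,"dx":0.024,"dy":-0.057,"dz":0,"roll":0.3},{"fingers":-0.2,"dx":0.047,"dy":-0.116,"dz":0,"roll":0.3},{"fingers":-0.2,"dx":0.047,"dy":-0.116,"dz":0,"roll":0.3},{"fingers":-0.2,"dx":0.047,"dy":-0.116,"dz":0,"roll":0.3},{"fingers":-0.2,"dx":0.047,"dy":-0.116,"dz":0.01,"roll":0.3}]'

```text
time: 19.23
tool_pos: [0.5107, -0.0552, 0.19]
tcp_rot: [2.024, 2.398, 0.004]
wrist_force: [0.3, -0.7, 0.2]
width: 0.6
grip_force: 0.0
```

```bash
python3 tab.py; python3 go.py .5079 -.0553 .128 10.05
python3 - <<'E'
from h import *
cv2.imwrite("pics/side3.png",cv2.resize(read_camera("side")[0][100:300,200:460],None,fx=2.5,fy=2.5))
E
```

```text
side n 255 x med -122.4 p5 -123.1 p95 -116.3 mm
t 19.32 pos [ 0.5086 -0.0549  0.1874] head 9.68 tz [-0.001  0.    -1.   ] q6 -0.33
d [-0.0003 -0.0007  0.0594] roll -0.37 F [-0.5 -0.1 -0.8] T [-0.    0.07  0.03] w 0.603 0.0
```

View pics/side3.png

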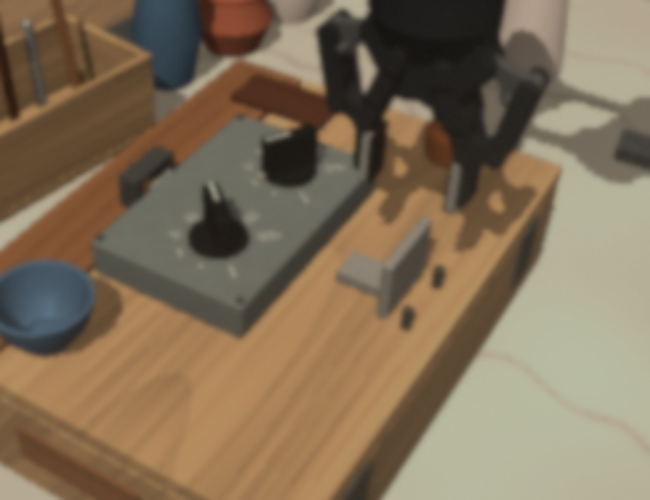

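The picture shows the tab at about (405,265), drawn ~23 mm and close to the studs at (437,275) and (406,318). The fingers are above it. I'll descend around the tab and grip lightly.

step_arm --commands '[{"fingers":-0.2,"dx":0,"dy":-0.002,"dz":0.03,"roll":-0.4},{"fingers":-0.2,"dx":0,"dy":-0.002,"dz":0.059,"roll":-0.4},{"fingers":-0.2,"dx":0,"dy":-0.002,"dz":0.059,"roll":-0.4},{"fingers":-0.2,"dx":0,"dy":-0.002,"dz":0.059,"roll":-0.4},{"fingers":-0.2,"dx":0,"dy":-0.002,"dz":0.059,"roll":-0.4}]' --squeeze 20

```text
time: 20.0
tool_pos: [0.5076, -0.0554, 0.1312]
tcp_rot: [2.016, 2.406, 0.002]
wrist_force: [1.0, 0.4, 0.1]
width: 0.598
grip_force: 0.0
```

```bash
python3 go.py .5062 -.0556 .128 10.05
```

```text
t 20.0 pos [ 0.5076 -0.0554  0.1312] head 10.09 tz [ 0.003 -0.    -1.   ] q6 -0.33
d [ 0.     -0.0014  0.0032] roll 0.04 F [1.  0.4 0.1] T [ 0.04 -0.02  0.02] w 0.598 0.0
```

step_arm --commands '[{"fingers":0.9,"dx":0,"dy":-0.001,"dz":0.002,"roll":0},{"fingers":0.9,"dx":0,"dy":-0.001,"dz":0.002,"roll":0},{"fingers":0.9,"dx":0,"dy":-0.001,"dz":0.002,"roll":0},{"fingers":0.9,"dx":0,"dy":-0.001,"dz":0.002,"roll":0},{"fingers":0.9,"dx":0,"dy":-0.001,"dz":0.002,"roll":0}]' --squeeze 20

```text
time: 20.62
tool_pos: [0.5055, -0.0553, 0.128]
tcp_rot: [2.017, 2.408, 0.001]
wrist_force: [-1.4, 0.3, 3.3]
width: 0.089
grip_force: 26.2
```

```bash
python3 go.py .5062 -.0556 .128 10.05; python3 tab.py
```

```text
t 20.62 pos [ 0.5055 -0.0553  0.128 ] head 10.08 tz [ 0.001 -0.    -1.   ] q6 -0.33
d [-0.0004  0.0007 -0.    ] roll 0.03 F [-1.4  0.3  3.3] T [ 0.08  0.03 -0.13] w 0.089 26.2
side n 244 x med -123.8 p5 -133.7 p95 -104.5 mm
```

step_arm --commands '[{"fingers":0.9,"dx":0,"dy":-0.001,"dz":0,"roll":0},{"fingers":0.9,"dx":0,"dy":-0.002,"dz":0,"roll":0},{"fingers":0.9,"dx":0,"dy":-0.003,"dz":0,"roll":0},{"fingers":0.9,"dx":0,"dy":-0.004,"dz":0,"roll":0},{"fingers":0.9,"dx":0,"dy":-0.005,"dz":0,"roll":0},{"fingers":0.9,"dx":0,"dy":-0.0055,"dz":0,"roll":0},{"fingers":0.9,"dx":0,"dy":-0.006,"dz":0,"roll":0}]'

```text
time: 21.6
tool_pos: [0.4998, -0.0563, 0.128]
tcp_rot: [2.017, 2.407, 0.001]
wrist_force: [2.3, 2.1, 5.3]
width: 0.086
grip_force: 26.5
```

step_arm --commands '[{"fingers":0.9,"dx":0,"dy":-0.0004,"dz":0,"roll":0},{"fingers":0.9,"dx":0,"dy":-0.0008,"dz":0,"roll":0},{"fingers":0.9,"dx":0,"dy":-0.0012,"dz":0,"roll":0}]'

```text
time: 21.98
tool_pos: [0.4989, -0.0565, 0.1279]
tcp_rot: [2.017, 2.407, 0.002]
wrist_force: [2.8, 2.0, 4.7]
width: 0.089
grip_force: 26.3
```

step_arm --commands '[{"fingers":0.9,"dx":0,"dy":-0.0004,"dz":0,"roll":0},{"fingers":0.9,"dx":0,"dy":-0.0008,"dz":0,"roll":0}]'

```text
time: 22.22
tool_pos: [0.4989, -0.0565, 0.128]
tcp_rot: [2.016, 2.406, 0.004]
wrist_force: [5.6, 2.5, 2.1]
width: 0.087
grip_force: 26.0
```

step_arm --commands '[{"fingers":0.9,"dx":0,"dy":-0.0003,"dz":0,"roll":0},{"fingers":0.9,"dx":0,"dy":-0.0006,"dz":0,"roll":0}]'

```text
time: 22.48
tool_pos: [0.4988, -0.0565, 0.128]
tcp_rot: [2.016, 2.405, 0.005]
wrist_force: [7.8, 3.3, 1.3]
width: 0.088
grip_force: 25.9
```

```bash
python3 go.py .4989 -.0565 .128 10.05; python3 tab.py
```

```text
t 22.48 pos [ 0.4988 -0.0565  0.128 ] head 10.07 tz [ 0.005  0.    -1.   ] q6 -0.34
d [-0.      0.0001 -0.    ] roll 0.02 F [7.8 3.3 1.3] T [ 0.49 -1.21 -0.08] w 0.088 25.9
side n 191 x med -127.6 p5 -134.4 p95 -111.4 mm
```

The bolt is firmly on its studs: force rises with no motion. I'll release and rise.

step_arm --commands '[{"fingers":0.3,"dx":0,"dy":0.0008,"dz":0,"roll":0},{"fingers":-0.1,"dx":0,"dy":0.0008,"dz":0,"roll":0},{"fingers":-0.1,"dx":0,"dy":0.0008,"dz":0,"roll":0},{"fingers":-0.1,"dx":0,"dy":0.0008,"dz":0,"roll":0},{"fingers":-0.1,"dx":0,"dy":0.0008,"dz":-0.03,"roll":0},{"fingers":-0.1,"dx":0,"dy":0.0008,"dz":-0.07,"roll":0},{"fingers":-0.1,"dx":0,"dy":0.0008,"dz":-0.11,"roll":0},{"fingers":-0.1,"dx":0,"dy":0.0008,"dz":-0.11,"roll":0}]'

```text
time: 23.58
tool_pos: [0.5001, -0.0572, 0.2419]
tcp_rot: [2.013, 2.403, 0.006]
wrist_force: [-0.4, 0.1, 0.1]
width: 0.55
grip_force: 0.0
```

```bash
python3 tab.py; python3 go.py .4989 -.0565 .128 10.05
python3 - <<'E'
from h import *
cv2.imwrite("pics/side4.png",cv2.resize(read_camera("side")[0][100:300,200:460],None,fx=3,fy=3))
E
```

```text
side n 248 x med -130.5 p5 -131.2 p95 -124.0 mm
t 23.68 pos [ 0.4975 -0.0567  0.2378] head 10.09 tz [ 0.001 -0.    -1.   ] q6 -0.34
d [0.     0.0013 0.1098] roll 0.04 F [-1.1 -0.1 -0.4] T [-0.03  0.03 -0.  ] w 0.554 0.0
```

View pics/side4.png

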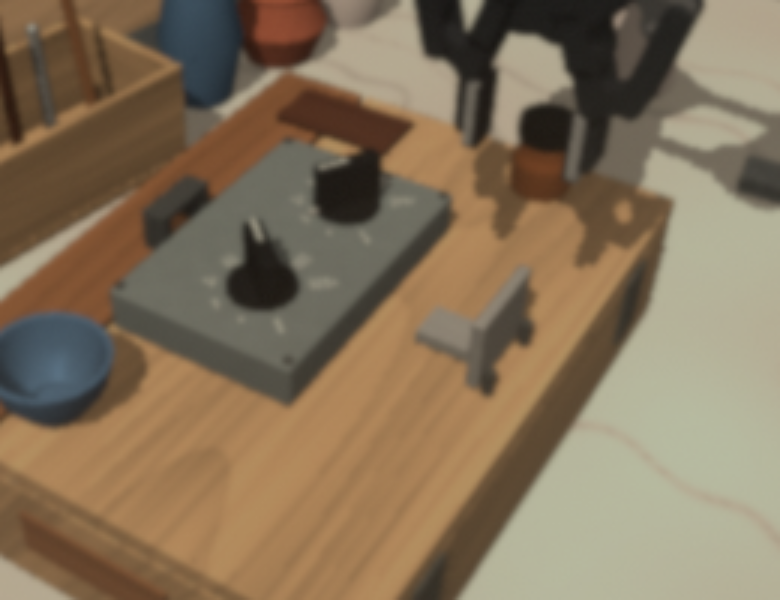

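The tab at about (498,335) stands against both studs, at (483,380) and (525,325), and the measured draw is about 32 mm. The bowl, jar and rib look undisturbed and the gripper is clear.

```bash
python3 -c "
from workcell import *
print(finish_job())"
```

```text
the job is handed in; nothing more can be done
None
```

The job is handed in: I set the left dial and then the right by feel, each pin dropped in, and the bolt is drawn gently against its stop studs (measured draw about 31–32 mm). The gripper is clear, the bowl, jar and rib look undisturbed, and it took about 24 s of the 67 s allowed.

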